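# Seat the pantry canister lid that stands proud, and hold it home

### The arm

A 6-joint arm with a two-finger parallel gripper is mounted at the origin on the work surface. World frame = base frame: x ahead of the robot, y to its left, z up, the work surface at z = 0. Lengths are in m, angles in rad, forces in N, time in s.
With the tool pointing down it reaches from about 0.3 to 0.775 m from the base axis. Payload 14.6 kg.
Tool frame: the origin (TCP) lies at the very end of the fingers, on their centre line; the grasp point (between the pads) lies 19 mm behind it; z points along the fingers, y is the line along which they close (so a half turn about z gives the same grasp; the last joint's range is limited). The gripper opens to 94 mm and grips with 3 to 60 N. Pads are 16 mm wide; open, the fingers measure 119 mm over their backs; the gripper's body (75 mm by 177 mm) begins 78 mm behind the grasp point.
Start: joints at [1.128, 0.3, 1.521, -0, 1.321, -0.067], TCP at [0.202, 0.512, 0.171] pointing down, gripper open.
Joint ranges: [-3.03, 3.03], [-0.79, 2.21], [0.23, 2.52], [-1.04, 4.18], [0, 3.07], [-2.55, 2.55]. Speed limits (rad/s): [2.22, 2.22, 2.57, 3.14, 3.14, 3.14].

### API

Orientations are given as [roll, pitch, yaw] about the fixed x, y, z axes, in that order (R = Rz(yaw) Ry(pitch) Rx(roll)).
In Python, from station import ctrl, cams gives the robot as it stands. The module is installed in compiled form; this text tells all that it offers.
- The arm moves only by the tool arm_command, never from a script. Its argument "plan" is a list that holds one entry, the list of rows, each a list of 7 numbers: the shift along the tool's x, y, z in parts of the range, where 1.0 means 750 mm, then the turn, a rotation vector about the tool's x, y, z in parts of the range, where 1.0 means 2 pi rad, then the closure, from -1 (fully open) to 1 (shut). A call has 1 to 12 rows; each row is the pose to reach, as a shift and turn from the pose commanded when the call began, along the tool's axes at that moment; what a row does not reach only later rows make up. A row lasts 1/10 s, in which the tool goes at most 50 mm and 8.59 degrees, less where a joint would pass 70% of its speed; a pose out of reach is approached as far as the arm can. No shift or turn number may pass 1 either way. A call with a gripper value outside its range is refused whole. The fingers move at their own pace and stop on an object; "squeeze" is the grip in N (left out, the last holds). Time passes only in rows, so rows that repeat a pose let the fingers close. It gives the time, the measured TCP pose, the force, the opening and the grip force at its end, in the units of the state.
- ctrl.get_obs(): the state, without advancing time (a new reading comes with each control period).
- cams.camera(name): name is "scene" or "top" or "wrist"; returns (picture, depth): 384x512x3 uint8, blue, green, red; 384x512 float32, m along the optical axis (not along the pixel's ray), 0 where there is no reading.
- cams.camera_info(name): a dict with "fx", "fy", "cx", "cy" (pixels), "world_to_cam" (4x4, takes a point from world to camera coordinates). Camera axes: x right, y down, z forward; pixel columns grow to the right and rows downward; lengths in m; the calibration is good to about 2 mm. The wrist camera is an equidistant fisheye: a pixel r from the principal point sees the ray r / f radians off the axis. A picture is of the moment at which its call begins: read the wrist's pose just before it. camera_info takes no time and is no camera call; for the wrist camera it gives the pose at the moment of the call.
- ctrl.hand_in(): hands the job in; it is judged then, once.
The state is a dict: "time_s": time; "qpos": joint angles; "joint_vel": joint speeds; "tau": joint torques, N m; "ee_pos": TCP position; "eef_rot": TCP orientation; "force": force on the tool from outside, world axes, zero at the start; "moment": the same for the moment, N m; "grip_width": finger opening in m; "grip_force": force on a finger pad.
Only numpy, scipy, OpenCV 4.12 (cv2) and the standard library are available. Lean on these libraries where they do the work, as an engineer would, in place of code of your own. Each camera call takes 0.05 s, during which the arm holds its last target. There are 200 camera calls.

### The job

One of the three storage canisters is not shut: its knurled lid stands proud and shows the red ring below it. Without lifting it off, turn that lid until its hidden keyways drop over the pins on the neck, push it down fully home against the spring of its seal and finish while still holding it pressed home with the gripper, so that the air can be pumped out. Leave the two shut canisters alone and everything else where it stands.

Things in the scene. Friction and masses are not known exactly. Their poses are not given: they have to be found in the camera images.
- canister_1: White canister under lid_1, one of three alike, fixed to the worktop. Square rubber foot 110 mm wide, 6 mm thick; round body 96 mm in diameter up to a flat shoulder 100 mm above the worktop; neck 42 mm in diameter up to 141 mm, with a red ring round its root (53 mm in diameter, 11.5 mm high). Origin: centre of the underside, z up.
- canister_2: White canister under lid_2; make and frame as canister_1. On the neck of the one not shut, three steel pins 120 degrees apart, hidden in the lid, bearing unknown, carry the lid's inner flange. Turning the lid either way by 0.35 to 1.75 rad brings the flange's keyways over the pins; they pass within about 0.15 rad of alignment. Do not force it before that.
- canister_3: White canister under lid_3; make and frame as canister_1. Keyways over the pins, the loose lid goes down 6 mm by its weight or a light push, onto a sprung seal plate; the last 6 mm to home need a push growing from about 4 to 8 N, and the spring lifts it 6 mm again if it is let go. Once down it turns at most about 0.2 rad either way.
- lid_1: Knurled round metal lid collar, black disc on its flat top, one of three alike: 64 mm in diameter, 44 mm high, closed top 5 mm thick. Inside, a flange with three keyways 120 degrees apart. Origin: centre of its lower rim, z up along the axis; its yaw is arbitrary and does not tell where the pins are.
- lid_2: Knurled lid on canister_2, make and frame as lid_1. Of the three lids, two are shut and locked fast: origin 102 mm above the worktop (top at 146 mm), rim 2 mm over the shoulder. The third is loose (0.14 to 0.28 kg) and stands proud on its pins: origin at 114 mm (top at 158 mm); over the pins it drops to 108 mm; pushed home it is at 102 mm.
- lid_3: Knurled lid on canister_3, make and frame as lid_1; heights as told for lid_2.
- can_red: Food can with a red label, 74 mm in diameter, 110 mm high, loose bystander; origin: centre of the underside.
- can_green: Food can with a green label, 74 mm in diameter, 110 mm high, loose bystander; origin: centre of the underside.
- tin_low: Low tin with a blue label, 84 mm in diameter, 38 mm high, loose bystander; origin: centre of the underside.
- jar: Jar with a red cap, 72 mm in diameter, 100 mm high, loose bystander; origin: centre of the underside.
- cup: Yellow plastic mug, 80 mm in diameter, 70 mm high, loose bystander; origin: centre of the underside.
- shaker: Spice jar with a black cap and a yellow label, 44 mm in diameter, 90 mm high, loose bystander; origin: centre of the underside.
Not all that is in view belongs to the job. Leave any orange look-alike of the canister_3 alone.

How it is judged:
At the end, for the whole second after the job is handed in: All three lids are home through the last second: origins under 104.2 mm above their canisters' undersides (home 102), centred within 4 mm, level within 0.08 rad, at rest (under 20 mm/s), and the fingers bear on the lid they hold home with over 2 N (z of lid_1 in the frame of canister_1 below 0.1042 m and horizontal distance between lid_1 and canister_1 below 0.004 m and angle between each of lid_1, lid_2, lid_3's own z axis and vertical below 0.08 rad and linear speed of each of lid_1, lid_2, lid_3 below 0.02 m/s and z of lid_2 in the frame of canister_2 below 0.1042 m and horizontal distance between lid_2 and canister_2 below 0.004 m and z of lid_3 in the frame of canister_3 below 0.1042 m and horizontal distance between lid_3 and canister_3 below 0.004 m and (contact force between the fingers and lid_1 above 2 N or contact force between the fingers and lid_2 above 2 N or contact force between the fingers and lid_3 above 2 N)); the arm keeps its last pose, push and grip.
It fails at once if a shut canister or its lid is pushed or gripped (over 5 N) (((contact force between any of the fingers, the arm and lid_1 above 5 N or contact force between any of the fingers, the arm and canister_1 above 5 N) and z of lid_1 in the frame of canister_1 below 0.1042 m and (z of lid_2 in the frame of canister_2 above 0.1045 m or z of lid_3 in the frame of canister_3 above 0.1045 m)) or ((contact force between any of the fingers, the arm and lid_2 above 5 N or contact force between any of the fingers, the arm and canister_2 above 5 N) and z of lid_2 in the frame of canister_2 below 0.1042 m and (z of lid_1 in the frame of canister_1 above 0.1045 m or z of lid_3 in the frame of canister_3 above 0.1045 m)) or ((contact force between any of the fingers, the arm and lid_3 above 5 N or contact force between any of the fingers, the arm and canister_3 above 5 N) and z of lid_3 in the frame of canister_3 below 0.1042 m and (z of lid_1 in the frame of canister_1 above 0.1045 m or z of lid_2 in the frame of canister_2 above 0.1045 m))).
It fails at once if a lid is lifted off its neck (z of lid_1 in the frame of canister_1 above 0.135 m or z of lid_2 in the frame of canister_2 above 0.135 m or z of lid_3 in the frame of canister_3 above 0.135 m).
It fails at once if a bystander is moved more than 30 mm (distance of any of can_red, can_green, tin_low, jar, cup, shaker from where it was at the start of the episode above 0.03 m).
It also fails if it takes over 72 s, if anything falls off the work surface, if the arm or the gripper's body presses on something with over 40 N, if the wrist force passes 120 N, or if a joint passes its speed limit or range.

## Working session

There is one attempt and no reset: what is moved stays moved. The work goes in short steps, Python scripts to look and compute and a tool call to move; the robot and the scene stay as the last step left them, time stands still between calls to the robot, and variables do not carry over. Pictures are saved under pics/ and viewed, at most 10 in all, crops included, and the job is handed in when it is done.

Besides the shell and the picture viewer there is one more tool, called after "Request:" as a command line: name --argument value ..., lists and objects as JSON in quotes. arm_command: Moves the arm, as the interface text tells. Its arguments: {"type":"object","properties":{"plan":{"type":"array"},"squeeze":{"type":"number"}},"required":["plan"]}

```bash
mkdir -p pics; python3 - <<'E'
from station import ctrl, cams
import cv2, numpy as np
for n in ("scene","top"):
    p,d=cams.camera(n); cv2.imwrite(f"pics/{n}0.png",p); np.save(f"pics/{n}0.npy",d)
    i=cams.camera_info(n); print(n,i)
o=ctrl.get_obs(); print(o)
E
```

```text
scene {'fx': 412.5530783183517, 'fy': 412.5530783183517, 'cx': 256.215790280295, 'cy': 193.44089722892042, 'world_to_cam': array([[-0.33462919,  0.9422278 , -0.0151686 ,  0.18743825],
       [ 0.62994082,  0.21169198, -0.74723562, -0.21793951],
       [-0.7008551 , -0.25960217, -0.66438606,  1.51719721],
       [ 0.        ,  0.        ,  0.        ,  1.        ]])}
top {'fx': 382.221572698517, 'fy': 382.221572698517, 'cx': 252.8409689756979, 'cy': 190.83008211129027, 'world_to_cam': array([[ 2.72204306e-02, -9.99628772e-01,  1.16883551e-03,
        -5.98701812e-02],
       [-9.94597313e-01, -2.72005603e-02, -1.00181405e-01,
         5.26219283e-01],
       [ 1.00176008e-01,  1.56446034e-03, -9.94968502e-01,
         1.22157631e+00],
       [ 0.00000000e+00,  0.00000000e+00,  0.00000000e+00,
         1.00000000e+00]])}
{'time_s': 0.1, 'qpos': array([ 1.12837166e+00,  3.00432420e-01,  1.52148485e+00,  5.00745130e-06,
        1.32070067e+00, -6.66038658e-02]), 'joint_vel': array([-0.00277605, -0.00220508, -0.00116046,  0.00054003,  0.0029025 ,
        0.00023142]), 'tau': array([ 2.60922556e-03, -5.32640433e+01, -3.53287733e+01,  7.10062799e-02,
        2.35447695e-02, -5.40810038e-05]), 'ee_pos': array([0.20176288, 0.51137945, 0.17074827]), 'eef_rot': array([-3.14056996e+00, -7.30776578e-05,  2.76577058e+00]), 'force': array([-0.46568925, -0.33542489, -1.08330988]), 'moment': array([ 0.02225383,  0.01648292, -0.00187712]), 'grip_force': 0.0, 'grip_width': 0.09380294810955012}
```

View pics/scene0.png

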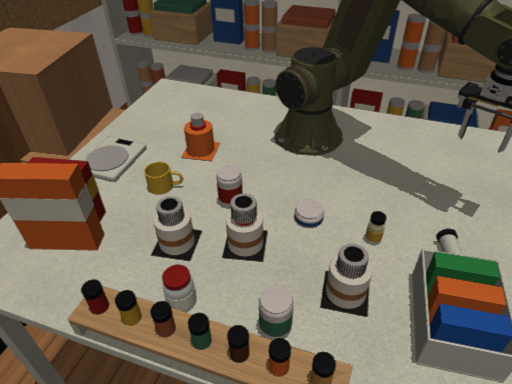

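View pics/top0.png

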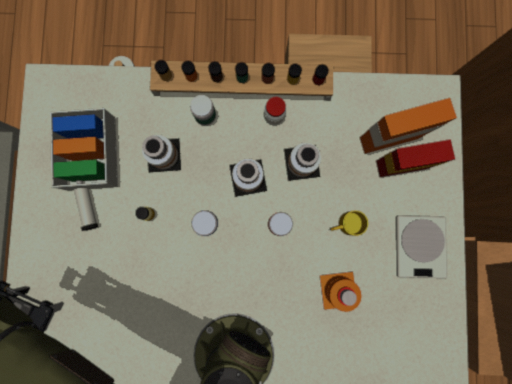

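The scene view shows three white canisters at about (175,225), (245,225) and (349,275); in the top view their lids are at (155,148), (247,173) and (306,153). Next I measure the lid heights and look at enlarged crops.

```bash
cat > h.py <<'E'
import numpy as np, cv2
from station import ctrl, cams
def cloud(n,d):
    i=cams.camera_info(n); v,u=np.mgrid[0:384,0:512]
    c=np.stack([(u-i['cx'])/i['fx']*d,(v-i['cy'])/i['fy']*d,d],-1)
    M=i['world_to_cam']; return (c-M[:3,3])@M[:3,:3]
E
python3 - <<'E'
from h import *
P=cloud("top",np.load("pics/top0.npy")); S=cloud("scene",np.load("pics/scene0.npy"))
def xy(u,v): return P[v,u]
for u,v in [(155,148),(247,173),(306,153)]:
    for nm,C in (("top",P),("scene",S)):
        c=P[v,u,:2]; q=C[(np.hypot(*(np.moveaxis(C[...,:2]-c,-1,0)))<.06)]
        t=q[q[:,2]>.135]; t=t[t[:,2]>np.percentile(t[:,2],60)-.006]
        print(nm,np.round(c,3),len(t),"z",np.percentile(t[:,2],[10,50,90]).round(4),"mid",((t.min(0)+t.max(0))/2).round(4),"mean",t.mean(0).round(4),"ext",np.ptp(t,axis=0).round(3))
# bystander tops
for n,u,v in [("can_g",203,108),("jar",275,108),("tinL",204,222),("tinR",281,223),("cup",352,222),("shk",144,213),("rack",242,72)]: print(n,P[v,u].round(3))
im=cv2.imread("pics/scene0.png")
cv2.imwrite("pics/c.png",cv2.resize(im[160:310,145:385],None,fx=3.3,fy=3.3,interpolation=cv2.INTER_CUBIC))
E
```

```text
top [0.635 0.249] 358 z [0.1435 0.1466 0.1493] mid [0.6441 0.258  0.147 ] mean [0.643  0.2578 0.1465] ext [0.064 0.063 0.012]
scene [0.635 0.249] 563 z [0.1424 0.1447 0.1465] mid [0.6415 0.258  0.1442] mean [0.6445 0.2584 0.1445] ext [0.066 0.064 0.01 ]
top [ 0.566 -0.027] 369 z [0.1553 0.1585 0.1614] mid [ 0.5745 -0.0283  0.1594] mean [ 0.5744 -0.0267  0.1583] ext [0.063 0.062 0.013]
scene [ 0.566 -0.027] 392 z [0.1541 0.1564 0.1582] mid [ 0.5731 -0.0253  0.1552] mean [ 0.5761 -0.0251  0.1563] ext [0.066 0.062 0.01 ]
top [ 0.633 -0.201] 363 z [0.143  0.1462 0.1492] mid [ 0.6307 -0.2058  0.1463] mean [ 0.6303 -0.2046  0.1462] ext [0.063 0.064 0.011]
scene [ 0.633 -0.201] 384 z [0.1417 0.1446 0.1463] mid [ 0.6287 -0.2051  0.1438] mean [ 0.6315 -0.2035  0.1443] ext [0.066 0.064 0.01 ]
can_g [0.775 0.117 0.107]
jar [ 0.784 -0.108  0.099]
tinL [0.422 0.108 0.041]
tinR [ 0.424 -0.133  0.11 ]
cup [ 0.436 -0.375  0.006]
shk [0.444 0.287 0.09 ]
rack [ 0.884 -0.002  0.133]
```

View pics/c.png

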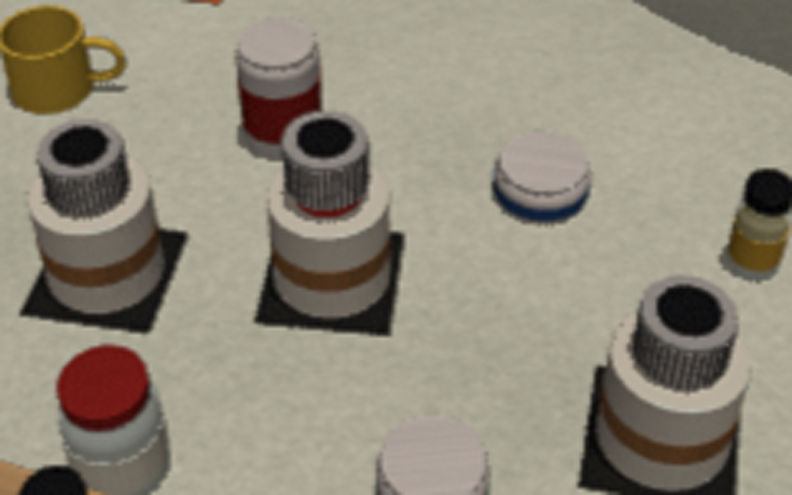

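The middle canister's lid is the proud one: its top is at 158 mm, the red ring shows at crop (327,210), and its axis is at about (0.575, -0.026). I'll raise the tool and travel over to it.

The manual's scale: shifts go in shares of 750 mm and turns go in shares of 2 pi rad. Converting my numbers, -544 mm / 750 = -0.7253, -327 mm / 750 = -0.436, 1.241 rad / 6.2832 = 0.1975.

Request:
arm_command --plan '[[[0,0,-0.0533,0,0,0,-1],[0,0,-0.1067,0,0,0,-1],[-0.072,-0.048,-0.1067,0,0,0.0191,-1],[-0.1453,-0.0973,-0.1067,0,0,0.0398,-1],[-0.2173,-0.1453,-0.1067,0,0,0.0589,-1],[-0.2907,-0.1933,-0.1067,0,0,0.0796,-1],[-0.3627,-0.2427,-0.1067,0,0,0.0987,-1],[-0.436,-0.2907,-0.1067,0,0,0.1178,-1],[-0.508,-0.3387,-0.1067,0,0,0.1385,-1],[-0.58,-0.388,-0.1067,0,0,0.1576,-1],[-0.6533,-0.436,-0.1067,0,0,0.1783,-1],[-0.7253,-0.484,-0.1067,0,0,0.1975,-1]]]' --squeeze 10

```text
time_s: 1.3
ee_pos: [0.4875, 0.0988, 0.2512]
eef_rot: [-3.141, -0.0, 1.519]
force: [0.8, 1.6, 0.4]
grip_width: 0.0941
grip_force: 0.0
```

Request:
arm_command --plan '[[[0,0,0,0,0,0,-1],[0,0,0,0,0,0,-1]]]'

```text
time_s: 1.5
ee_pos: [0.4868, 0.1001, 0.2507]
eef_rot: [-3.14, 0.0, 1.524]
force: [-0.0, 0.4, 0.4]
grip_width: 0.0939
grip_force: 0.0
```

```bash
cat >> h.py <<'E'
from scipy.spatial.transform import Rotation as Ro
def togo(t,yaw=None):
    o=ctrl.get_obs(); R=Ro.from_euler('xyz',o['eef_rot']).as_matrix()
    print("t",o['time_s'],"pos",o['ee_pos'].round(4),"rot",o['eef_rot'].round(3),"q",o['qpos'].round(2),"F",o['force'].round(1),"shift mm",(R.T@(np.array(t)-o['ee_pos'])*1000).round(1))
E
python3 -c "
from h import *
togo([.5748,-.0263,.22])"
```

```text
t 1.5 pos [0.4868 0.1001 0.2507] rot [-3.14   0.     1.524] q [0.13 0.13 1.54 0.   1.47 0.18] F [-0.   0.4  0.4] shift mm [-122.1   93.9   30.6]
```

In the tool's units: -122 mm / 750 = -0.1627, 94 mm / 750 = 0.1253.

Request:
arm_command --plan '[[[-0.0413,0.0307,0.0107,0,0,0,-1],[-0.0813,0.0627,0.02,0,0,0,-1],[-0.1227,0.0933,0.0307,0,0,0,-1],[-0.1627,0.1253,0.0413,0,0,0,-1],[-0.1627,0.1253,0.0413,0,0,0,-1],[-0.1627,0.1253,0.0413,0,0,0,-1]]]'

```text
time_s: 2.1
ee_pos: [0.5748, -0.0243, 0.2199]
eef_rot: [-3.141, -0.0, 1.526]
force: [0.3, -0.3, -0.1]
grip_width: 0.0942
grip_force: 0.0
```

```bash
python3 -c "
from h import *
togo([.5748,-.0263,.12])
i=cams.camera_info('wrist');print(i)
p,d=cams.camera('wrist');cv2.imwrite('pics/w1.png',p);np.save('pics/w1.npy',d)
for q in ([.5748,-.0263,.158],[.5748,-.0263,.114]):
  c=i['world_to_cam']@np.r_[q,1];r=np.hypot(c[0],c[1]);th=np.arctan2(r,c[2]);print(i['cx']+i['fx']*th*c[0]/r,i['cy']+i['fx']*th*c[1]/r,c)
"
```

```text
t 2.1 pos [ 0.5748 -0.0243  0.2199] rot [-3.141 -0.     1.526] q [-0.11  0.33  1.37  0.    1.44 -0.06] F [ 0.3 -0.3 -0.1] shift mm [-2.   0.2 99.9]
{'fx': 297.3186396354542, 'fy': 297.3186396354542, 'cx': 250.97674161158005, 'cy': 194.11992661729792, 'world_to_cam': array([[ 0.99895871, -0.04557705, -0.00205735, -0.57490189],
       [-0.04390987, -0.97270295,  0.22786156, -0.03249534],
       [-0.01238645, -0.22753395, -0.97369137,  0.43867961],
       [ 0.        ,  0.        ,  0.        ,  1.        ]])}
251.15823686808886 198.15393615906615 [1.73193020e-04 3.84947965e-03 2.83700786e-01 1.00000000e+00]
251.21682770438605 188.49693983592397 [ 2.63716557e-04 -6.17642904e-03  3.26543206e-01  1.00000000e+00]
```

View pics/w1.png

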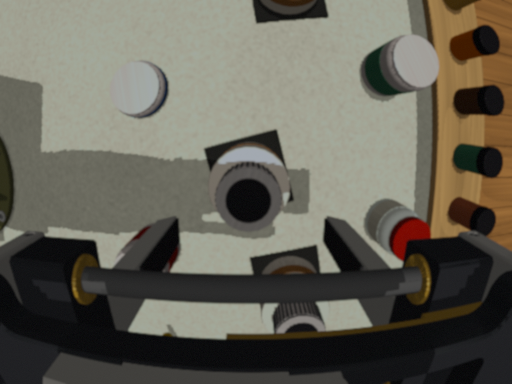

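The lid's disc centre is at about (248,198) in the wrist view, against a predicted (251,198). I'll fit it precisely.

```bash
python3 -c "
from h import *
p=cv2.imread('pics/w1.png').max(2)
m=(p<45).astype('uint8');n,l,s,c=cv2.connectedComponentsWithStats(m);k=l[198,248];print(k,s[k],c[k])
# invert
i=cams.camera_info('wrist');M=i['world_to_cam']
for uv in (c[k],):
  x,y=(uv[0]-i['cx'])/i['fx'],(uv[1]-i['cy'])/i['fx'];th=np.hypot(x,y);v=np.array([x/th*np.sin(th),y/th*np.sin(th),np.cos(th)])
  w=M[:3,:3].T@v;o=-M[:3,:3].T@M[:3,3];print(o+w*(.158-o[2])/w[2])
togo([.573,-.0263,.12])
"
```

```text
17 [ 226  179   45   43 1527] [247.85003274 200.21480026]
[ 0.57152135 -0.02790573  0.158     ]
t 2.15 pos [ 0.5747 -0.0239  0.2204] rot [-3.141 -0.     1.527] q [-0.11  0.33  1.37  0.    1.44 -0.06] F [-0.5  0.   0.3] shift mm [ -2.5  -1.6 100.4]
```

In the tool's units: 98 mm / 750 = 0.1307, 80 mm / 750 = 0.1067.

Request:
arm_command --plan '[[[-0.004,-0.0013,0.0267,0,0,0,-1],[-0.004,-0.0013,0.0667,0,0,0,-1],[-0.004,-0.0013,0.1067,0,0,0,-1],[-0.004,-0.0013,0.1307,0,0,0,-1],[-0.004,-0.0013,0.1307,0,0,0,-1],[-0.004,-0.0013,0.1307,0,0,0,-1]]]'

```text
time_s: 2.75
ee_pos: [0.5741, -0.0273, 0.1236]
eef_rot: [3.14, -0.0, 1.526]
force: [-0.3, 0.3, 0.4]
grip_width: 0.0934
grip_force: 0.0
```

Request:
arm_command --plan '[[[0,0,0,0,0,0,1],[0,0,0,0,0,0,1],[0,0,0,0,0,0,1],[0,0,0,0,0,0,1],[0,0,0,0,0,0,1],[0,0,0,0,0,0,1]]]' --squeeze 8

```text
time_s: 3.35
ee_pos: [0.5731, -0.0283, 0.1225]
eef_rot: [-3.14, -0.0, 1.525]
force: [-7.3, 0.4, 6.5]
grip_width: 0.0627
grip_force: 8.0
```

```bash
python3 -c "
from h import *
togo([.573,-.0263,.12]);o=ctrl.get_obs();print(o)"
```

```text
t 3.35 pos [ 0.5731 -0.0283  0.1225] rot [-3.14  -0.     1.525] q [-0.11  0.4   1.51 -0.    1.24 -0.07] F [-7.3  0.4  6.5] shift mm [ 2.  -0.2  2.5]
{'time_s': 3.35, 'qpos': array([-1.13194737e-01,  3.96492460e-01,  1.50777581e+00, -1.04750955e-04,
        1.23930983e+00, -6.71498336e-02]), 'joint_vel': array([-0.00036149, -0.00037543,  0.00015321, -0.00206272,  0.00169492,
        0.00135201]), 'tau': array([-7.37026753e-02, -5.47415113e+01, -3.53894699e+01,  1.67576079e-01,
       -2.18949527e+00, -7.09750704e-03]), 'ee_pos': array([ 0.57314062, -0.02834967,  0.12253156]), 'eef_rot': array([-3.13960503e+00, -3.44654042e-05,  1.52478558e+00]), 'force': array([-7.3010208 ,  0.4230055 ,  6.45038331]), 'moment': array([ 8.17375677e-02,  1.66963803e+00, -8.96057915e-04]), 'grip_force': 8.003575578331947, 'grip_width': 0.06272892467914276}
```

In the tool's units: -2 mm / 750 = -0.0027.

Request:
arm_command --plan '[[[0,0,0,0,0,0,0.2],[0,0,0,0,0,0,0.2],[0,-0.0027,0,0,0,0,0.2],[0,-0.0027,0,0,0,0,0.2],[0,-0.0027,0,0,0,0,1],[0,-0.0027,0,0,0,0,1],[0,-0.0027,0,0,0,0,1],[0,-0.0027,0,0,0,0,1],[0,-0.0027,0,0,0,0,1]]]' --squeeze 8

```text
time_s: 4.25
ee_pos: [0.5722, -0.0284, 0.1226]
eef_rot: [3.141, 0.0, 1.525]
force: [0.0, 0.2, 5.7]
grip_width: 0.0626
grip_force: 8.0
```

In the tool's units: 0.32 rad / 6.2832 = 0.0509.

Request:
arm_command --plan '[[[0,0,0,0,0,0,1],[0,0,0,0,0,0,1],[0,0,0,0,0,0.0127,1],[0,0,0,0,0,0.0255,1],[0,0,0,0,0,0.0382,1],[0,0,0,0,0,0.0509,1],[0,0,0,0,0,0.0509,1]]]' --squeeze 25

```text
time_s: 4.95
ee_pos: [0.5722, -0.0283, 0.1226]
eef_rot: [3.141, -0.0, 1.202]
force: [-0.1, 0.3, 5.9]
grip_width: 0.0616
grip_force: 25.0
```

```bash
python3 -c "
from h import *
togo([.572,-.0283,.12]);o=ctrl.get_obs();print(o['moment'])"
```

```text
t 4.95 pos [ 0.5722 -0.0283  0.1226] rot [ 3.141 -0.     1.202] q [-0.11  0.39  1.51 -0.    1.24  0.26] F [-0.1  0.3  5.9] shift mm [-0.  -0.2  2.6]
[-0.10095697  0.05581783 -0.0822871 ]
```

In the tool's units: 0.5 mm / 750 = 0.0007, 0.12 rad / 6.2832 = 0.0191.

Request:
arm_command --plan '[[[0,0,0.0007,0,0,0.0095,1],[0,0,0.0007,0,0,0.0191,1],[0,0,0.0007,0,0,0.0191,1]]]'

```text
time_s: 5.25
ee_pos: [0.5724, -0.0284, 0.1225]
eef_rot: [3.14, -0.0, 1.083]
force: [0.6, -0.1, 9.0]
grip_width: 0.0621
grip_force: 25.0
```

In the tool's units: 0.15 rad / 6.2832 = 0.0239.

Request:
arm_command --plan '[[[0,0,0,0,0,0.0127,1],[0,0,0,0,0,0.0239,1],[0,0,0,0,0,0.0239,1]]]'

```text
time_s: 5.55
ee_pos: [0.5724, -0.0284, 0.1225]
eef_rot: [3.14, -0.001, 0.932]
force: [0.1, -0.1, 8.6]
grip_width: 0.0613
grip_force: 25.0
```

In the tool's units: 0.15 rad / 6.2832 = 0.0239.

Request:
arm_command --plan '[[[0,0,0,0,0,0.0127,1],[0,0,0,0,0,0.0239,1],[0,0,0,0,0,0.0239,1]]]'

```text
time_s: 5.85
ee_pos: [0.5724, -0.0284, 0.1225]
eef_rot: [3.14, -0.001, 0.782]
force: [0.4, 0.2, 9.0]
grip_width: 0.0618
grip_force: 25.0
```

In the tool's units: 0.15 rad / 6.2832 = 0.0239.

Request:
arm_command --plan '[[[0,0,0,0,0,0.0127,1],[0,0,0,0,0,0.0239,1],[0,0,0,0,0,0.0239,1]]]'

```text
time_s: 6.15
ee_pos: [0.5724, -0.0284, 0.1225]
eef_rot: [3.141, -0.001, 0.632]
force: [0.1, 0.3, 8.6]
grip_width: 0.062
grip_force: 25.0
```

In the tool's units: 0.15 rad / 6.2832 = 0.0239.

Request:
arm_command --plan '[[[0,0,0,0,0,0.0127,1],[0,0,0,0,0,0.0239,1],[0,0,0,0,0,0.0239,1]]]'

```text
time_s: 6.45
ee_pos: [0.5723, -0.0284, 0.1223]
eef_rot: [3.141, -0.001, 0.482]
force: [0.9, -0.0, 7.2]
grip_width: 0.0618
grip_force: 25.0
```

In the tool's units: 0.15 rad / 6.2832 = 0.0239.

Request:
arm_command --plan '[[[0,0,0,0,0,0.0127,1],[0,0,0,0,0,0.0239,1],[0,0,0,0,0,0.0239,1]]]'

```text
time_s: 6.75
ee_pos: [0.5715, -0.0282, 0.121]
eef_rot: [-3.141, 0.001, 0.334]
force: [-0.2, -0.2, -2.5]
grip_width: 0.0617
grip_force: 25.0
```

The upward force fell from 9 to -2.5 N, so the lid's weight now hangs on the gripper and the keyways are over the pins. I'll lower it gently.

In the tool's units: 4 mm / 750 = 0.0053, 3 mm / 750 = 0.004, 0.04 rad / 6.2832 = 0.0064.

Request:
arm_command --plan '[[[0,0,0.0013,0,0,0.0064,1],[0,0,0.0027,0,0,0.0064,1],[0,0,0.004,0,0,0.0064,1],[0,0,0.0053,0,0,0.0064,1],[0,0,0.0053,0,0,0.0064,1]]]' --squeeze 45

```text
time_s: 7.25
ee_pos: [0.5719, -0.0282, 0.1176]
eef_rot: [-3.141, 0.0, 0.296]
force: [-0.2, -0.1, 1.8]
grip_width: 0.0025
grip_force: 0.8
```

The opening reading of 2.5 mm is odd. I'll check whether the lid is still held.

```bash
python3 -c "
from h import *
togo([.572,-.0283,.12]);o=ctrl.get_obs();print(o['grip_width'],o['grip_force'])
p,d=cams.camera('wrist');q,e=cams.camera('scene')
cv2.imwrite('pics/b.png',np.hstack([cv2.resize(p[100:350,120:400],(400,357)),cv2.resize(q[150:275,175:315],(400,357),interpolation=2)]))
o=ctrl.get_obs();print(o['grip_width'],o['grip_force'])"
```

```text
t 7.25 pos [ 0.5719 -0.0282  0.1176] rot [-3.141  0.     0.296] q [-0.11  0.4   1.52  0.    1.23  1.16] F [-0.2 -0.1  1.8] shift mm [ 0.1  0.2 -2.4]
0.002535605300707898 0.791407549796137
0.00029114697130459073 0.7344528038083808
```

View pics/b.png

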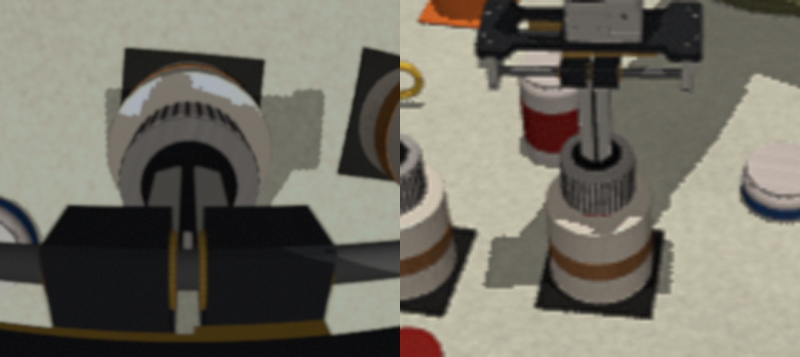

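The picture shows the fingers shut and dipping into the lid's top, so they seem to have slipped through the lid wall under the strong grip. I'll measure the lid's height and centre now.

```bash
cat >> h.py <<'E'
def lid(c=(.572,-.0283)):
    for n in ("scene","top"):
        p,d=cams.camera(n); C=cloud(n,d); r=np.hypot(C[...,0]-c[0],C[...,1]-c[1])
        a=C[(r<.033)&(C[...,2]>.13)&(C[...,2]<.24)]
        print(n,"hist",dict(zip(*np.unique((a[:,2]*500).round()*2,return_counts=True))))
        t=a[a[:,2]<.166]; t=t[t[:,2]>.138]
        if len(t): print(" lid rng",t.min(0).round(4),t.max(0).round(4))
E
python3 -c "
from h import *
lid();o=ctrl.get_obs();print(o['ee_pos'],o['force'],o['moment'],o['grip_width'],o['grip_force'])"
```

```text
scene hist {np.float64(130.0): np.int64(4), np.float64(132.0): np.int64(4), np.float64(134.0): np.int64(10), np.float64(136.0): np.int64(6), np.float64(138.0): np.int64(7), np.float64(140.0): np.int64(13), np.float64(142.0): np.int64(10), np.float64(144.0): np.int64(9), np.float64(146.0): np.int64(13), np.float64(148.0): np.int64(61), np.float64(150.0): np.int64(137), np.float64(152.0): np.int64(61), np.float64(154.0): np.int64(10), np.float64(156.0): np.int64(3), np.float64(158.0): np.int64(5), np.float64(160.0): np.int64(9), np.float64(162.0): np.int64(3), np.float64(164.0): np.int64(7), np.float64(166.0): np.int64(8), np.float64(168.0): np.int64(2), np.float64(170.0): np.int64(7), np.float64(172.0): np.int64(4), np.float64(174.0): np.int64(11), np.float64(176.0): np.int64(4), np.float64(178.0): np.int64(5), np.float64(180.0): np.int64(6), np.float64(182.0): np.int64(8), np.float64(184.0): np.int64(9), np.float64(186.0): np.int64(7), np.float64(188.0): np.int64(5), np.float64(190.0): np.int64(5), np.float64(192.0): np.int64(7), np.float64(194.0): np.int64(6), np.float64(196.0): np.
[... 491 characters left out ...]
 np.float64(228.0): np.int64(7), np.float64(230.0): np.int64(5), np.float64(232.0): np.int64(5), np.float64(234.0): np.int64(2), np.float64(236.0): np.int64(1), np.float64(240.0): np.int64(1)}
 lid rng [ 0.5418 -0.0569  0.1384] [0.6047 0.0045 0.1657]
top hist {np.float64(142.0): np.int64(1), np.float64(146.0): np.int64(1), np.float64(148.0): np.int64(3), np.float64(150.0): np.int64(1), np.float64(152.0): np.int64(5), np.float64(154.0): np.int64(3), np.float64(156.0): np.int64(1)}
 lid rng [ 0.5556 -0.0567  0.1414] [ 0.5631 -0.0331  0.155 ]
[ 0.57193628 -0.02820333  0.11780912] [-0.52413054  0.05411423  1.46990523] [ 0.03589237  0.17001682 -0.03114987] 0.0007389731560063471 0.7266087166340185
```

The lid dropped to about 152 mm at its top, so it is over the pins and resting on the seal. The fingers passed through its wall, so I'll back them out upward in small steps and check that the lid stays put.

In the tool's units: -8 mm / 750 = -0.0107, -6 mm / 750 = -0.008.

Request:
arm_command --plan '[[[0,0,-0.0027,0,0,0,1],[0,0,-0.0053,0,0,0,1],[0,0,-0.008,0,0,0,1],[0,0,-0.0107,0,0,0,1],[0,0,-0.0107,0,0,0,1]]]' --squeeze 3

```text
time_s: 7.95
ee_pos: [0.5721, -0.0283, 0.1261]
eef_rot: [3.141, -0.0, 0.295]
force: [-0.9, -0.0, -0.3]
grip_width: 0.0004
grip_force: 0.0
```

```bash
sed -i 's/print(n,"hist".*/print(n,"mode z",np.median(a[(a[:,2]<.17)\&(a[:,2]>.142)][:,2]).round(4))/' h.py; python3 -c "
from h import *
lid();o=ctrl.get_obs();print(o['ee_pos'],o['force'],o['moment'],o['grip_width'],o['grip_force'])"
```

```text
scene mode z 0.1504
 lid rng [ 0.5418 -0.0571  0.138 ] [0.6046 0.0043 0.1659]
top mode z 0.1511
 lid rng [ 0.5557 -0.0567  0.142 ] [ 0.5659 -0.033   0.1548]
[ 0.57195518 -0.02829201  0.12574015] [-0.55116452  0.51366914 -0.480777  ] [-0.0242294   0.04656997  0.05609388] 0.0006856660051774118 0.0
```

The lid stayed down and there is no contact force, so I'll carry on up.

In the tool's units: -12 mm / 750 = -0.016, -9 mm / 750 = -0.012.

Request:
arm_command --plan '[[[0,0,-0.004,0,0,0,1],[0,0,-0.008,0,0,0,1],[0,0,-0.012,0,0,0,1],[0,0,-0.016,0,0,0,1],[0,0,-0.016,0,0,0,1]]]'

```text
time_s: 8.55
ee_pos: [0.5722, -0.0283, 0.1383]
eef_rot: [3.141, -0.001, 0.295]
force: [0.4, 0.2, 0.3]
grip_width: 0.0002
grip_force: 0.0
```

```bash
python3 -c "
from h import *
lid();o=ctrl.get_obs();print(o['ee_pos'],o['force'],o['moment'],o['grip_width'],o['grip_force'])"
```

```text
scene mode z 0.1504
 lid rng [ 0.5419 -0.0568  0.1386] [0.6048 0.0042 0.1551]
top mode z 0.1519
 lid rng [ 0.5556 -0.0567  0.1407] [ 0.5663 -0.0272  0.1569]
[ 0.57196268 -0.02828437  0.13777413] [ 0.04945166  0.68886245 -0.52408663] [-0.03379103  0.13655305  0.0217227 ] 0.0002446164002778788 0.0
```

In the tool's units: -15 mm / 750 = -0.02, -10 mm / 750 = -0.0133.

Request:
arm_command --plan '[[[0,0,-0.004,0,0,0,1],[0,0,-0.008,0,0,0,1],[0,0,-0.0133,0,0,0,1],[0,0,-0.02,0,0,0,1],[0,0,-0.02,0,0,0,1]]]'

```text
time_s: 9.15
ee_pos: [0.5723, -0.0283, 0.1537]
eef_rot: [3.141, -0.001, 0.295]
force: [0.2, 0.4, 0.3]
grip_width: 0.0001
grip_force: 0.0
```

```bash
python3 -c "
from h import *
lid();o=ctrl.get_obs();print(o['ee_pos'],o['force'],o['moment'],o['grip_width'],o['grip_force'])"
```

```text
scene mode z 0.1504
 lid rng [ 0.5422 -0.0569  0.1381] [0.6043 0.0037 0.1546]
top mode z 0.1523
 lid rng [ 0.5554 -0.0567  0.1382] [ 0.5683 -0.0036  0.1576]
[ 0.57201257 -0.0282846   0.1528605 ] [0.90484469 0.52037456 0.2094214 ] [-0.03374215  0.12926517 -0.07657656] 0.0002853117236478221 0.0
```

The fingers are clear and the lid is still at the 108 mm stage. I'll rise, open, come down round it and grip with a moderate 18 N.

In the tool's units: -20 mm / 750 = -0.0267.

Request:
arm_command --plan '[[[0,0,-0.0267,0,0,0,1],[0,0,-0.0267,0,0,0,-1],[0,0,-0.0267,0,0,0,-1],[0,0,-0.0267,0,0,0,-1],[0,0,-0.0267,0,0,0,-1],[0,0,-0.0267,0,0,0,-1],[0,0,-0.0267,0,0,0,-1],[0,0,-0.0267,0,0,0,-1]]]'

```text
time_s: 10.05
ee_pos: [0.5719, -0.0283, 0.1726]
eef_rot: [-3.142, 0.0, 0.295]
force: [-0.6, -0.5, -0.9]
grip_width: 0.053
grip_force: 0.0
```

In the tool's units: 57 mm / 750 = 0.076, 40 mm / 750 = 0.0533.

Request:
arm_command --plan '[[[0,0,0.0267,0,0,0,-1],[0,0,0.0533,0,0,0,-1],[0,0,0.076,0,0,0,-1],[0,0,0.076,0,0,0,-1],[0,0,0.076,0,0,0,1],[0,0,0.076,0,0,0,1],[0,0,0.076,0,0,0,1],[0,0,0.076,0,0,0,1],[0,0,0.076,0,0,0,1]]]' --squeeze 8

```text
time_s: 10.95
ee_pos: [0.5723, -0.0284, 0.1163]
eef_rot: [3.141, -0.001, 0.295]
force: [1.0, -0.5, 1.6]
grip_width: 0.063
grip_force: 8.0
```

In the tool's units: 3 mm / 750 = 0.004, 2 mm / 750 = 0.0027.

Request:
arm_command --plan '[[[0,0,0,0,0,0,1],[0,0,0,0,0,0,1],[0,0,0.0013,0,0,0,1],[0,0,0.0027,0,0,0,1],[0,0,0.004,0,0,0,1],[0,0,0.004,0,0,0,1]]]' --squeeze 18

```text
time_s: 11.55
ee_pos: [0.5722, -0.0284, 0.1128]
eef_rot: [3.141, -0.001, 0.295]
force: [3.5, -1.0, 3.2]
grip_width: 0.0623
grip_force: 18.0
```

```bash
python3 -c "
from h import *
lid();o=ctrl.get_obs();print(o['ee_pos'],o['force'],o['moment'],o['grip_width'],o['grip_force'])"
```

```text
scene mode z 0.1469
 lid rng [ 0.5406 -0.0581  0.1383] [0.6044 0.0042 0.1646]
top mode z 0.1479
 lid rng [ 0.5566 -0.0568  0.1384] [ 0.5686 -0.0271  0.1533]
[ 0.57218221 -0.02837465  0.11291752] [ 4.29092746 -1.61525145  3.35619889] [-0.30609906 -0.58307035 -0.00152497] 0.06223676865452087 18.000822365283966
```

The lid follows. I'll finish the press.

In the tool's units: 4 mm / 750 = 0.0053, 3 mm / 750 = 0.004.

Request:
arm_command --plan '[[[0,0,0.0013,0,0,0,1],[0,0,0.0027,0,0,0,1],[0,0,0.004,0,0,0,1],[0,0,0.0053,0,0,0,1],[0,0,0.0053,0,0,0,1],[0,0,0.0053,0,0,0,1]]]'

```text
time_s: 12.25
ee_pos: [0.5723, -0.0284, 0.1103]
eef_rot: [3.141, -0.001, 0.295]
force: [-2.9, -1.9, 17.0]
grip_width: 0.0626
grip_force: 18.0
```

```bash
python3 -c "
from h import *
lid();o=ctrl.get_obs();print(o['ee_pos'],o['force'],o['moment'],o['grip_width'],o['grip_force'])"
```

```text
scene mode z 0.1448
 lid rng [ 0.5414 -0.058   0.1381] [0.6046 0.004  0.1653]
top mode z 0.1468
 lid rng [ 0.5563 -0.0568  0.1394] [ 0.569  -0.0243  0.1518]
[ 0.57235846 -0.02833325  0.11028443] [-1.5279856  -0.23420178 16.78418965] [-0.27287583  0.53995257 -0.0005784 ] 0.06271668372935571 18.00387740135193
```

The lid is home: scene view 144.8 mm, against 144.5 mm for the shut lids, and the force has risen to 17 N at the stop. I'll ease off slightly and check that it holds.

In the tool's units: -0.4 mm / 750 = -0.0005.

Request:
arm_command --plan '[[[0,0,-0.0005,0,0,0,1],[0,0,-0.0005,0,0,0,1],[0,0,-0.0005,0,0,0,1],[0,0,-0.0005,0,0,0,1],[0,0,-0.0005,0,0,0,1],[0,0,-0.0005,0,0,0,1],[0,0,-0.0005,0,0,0,1],[0,0,-0.0005,0,0,0,1],[0,0,-0.0005,0,0,0,1],[0,0,-0.0005,0,0,0,1],[0,0,-0.0005,0,0,0,1],[0,0,-0.0005,0,0,0,1]]]'

```text
time_s: 13.55
ee_pos: [0.5723, -0.0283, 0.1103]
eef_rot: [3.141, -0.001, 0.295]
force: [-0.4, -1.3, 14.6]
grip_width: 0.0621
grip_force: 18.0
```

```bash
python3 -c "
from h import *
lid();o=ctrl.get_obs();print(o['ee_pos'],o['force'],o['grip_width'],o['grip_force'])
q,e=cams.camera('scene')
cv2.imwrite('pics/f.png',cv2.resize(q[150:300,145:385],None,fx=3.3,fy=3.3,interpolation=2))"
```

```text
scene mode z 0.1448
 lid rng [ 0.5398 -0.058   0.1381] [0.6048 0.0043 0.1656]
top mode z 0.1471
 lid rng [ 0.5567 -0.0567  0.1405] [ 0.5694 -0.0243  0.1502]
[ 0.572324   -0.02833129  0.11031274] [ 0.0597037  -2.30546343 14.58860098] 0.062127303360060934 18.003163039684296
```

View pics/f.png

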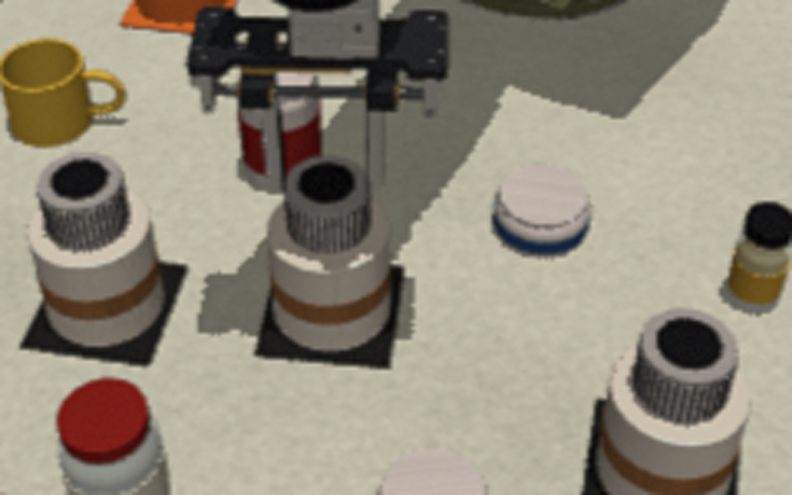

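The lid at (327,205) sits level on the shoulder between the fingers, the red ring no longer shows, and nothing else has moved. I'm handing in.

```bash
python3 -c "
from station import ctrl
print(ctrl.hand_in())"
```

```text
the job is handed in; nothing more can be done
None
```

The loose lid on the middle canister was turned onto its pins, pressed fully home and handed in while still gripped with about 15 N of downward push; midway, raising the grip to 45 N made the fingers pass through the lid wall, so I backed them out and regripped at 18 N, and I saw no other canister or bystander move.

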